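Roll the turned bar onto the scribed line

TASK

Two brass bars lie on the marking-out plate. With the fingertips on top of it or the outside of the fingers behind it, gently roll the thicker bar sideways, never pinching or lifting it, until it lies at rest along the dark line scribed across the plate, with the line running under the middle of the bar. Leave the thinner bar and everything else where it is.

Things in the scene. Friction and masses are not known exactly. Their poses are not given: they have to be found in the camera images.
- plate: fixed flat steel marking-out plate, grey rim and bright top, 250 mm (its x) by 320 mm (its y), origin at the centre of its underside, its top 12 mm above the work surface (z up). It is turned by up to about 17 degrees.
- line: the thin dark line, 3 mm wide and 210 mm long, drawn flush on the plate's top near its middle; it runs parallel to the plate's x. Origin at its middle, 12 mm above the work surface; its x axis runs along the line, its y axis across it. The two bars start on opposite sides of it.
- thick_bar: the bar to roll: solid brass cylinder, 32 mm diameter, 80 mm long, 0.4 to 0.7 kg, parallel to the line within 4 degrees, 50 to 85 mm to one side of it (the side varies). Origin on its axis at mid-length, 28 mm above the work surface; x along the axis, y and z turn as it rolls. Pushed by its top it travels half as far as a tip that does not slip on it; let go slowly, it stops within 3 mm.
- thin_bar: the bar to leave alone: brass cylinder, 20 mm diameter, 80 mm long, lying on the plate on the other side of the line and nearer to or farther from the robot. Origin at its centre, x axis along it.
- vee_block: bystander: small dark steel vee block standing near one corner of the plate, 44 x 36 x 30 mm high. Origin at the centre of its underside.
- plug: bystander: turned steel setting plug standing near the opposite corner of the plate, 28 mm diameter, 44 mm high. Origin at the centre of its underside.
- chuck_key: bystander: T-shaped steel chuck key lying on the bench to the left of the plate, about 115 x 90 x 14 mm. Origin on its underside.
- oil_jar: bystander: closed steel jar with a black cap standing on the bench to the right of the plate, 48 mm diameter, 65 mm high. Origin at the centre of its underside.
Things that resemble listed ones, but are neither listed nor needed, are in the scene too. Leave any blue or turquoise look-alike of the thick_bar alone.

How it is judged:
By the outcome, as a careful person would: the job done as asked, in the order asked, and still so for the second after the job is handed in, with the robot touching nothing.
It also fails if it takes over 53 s, if anything falls off the work surface, if the arm or the gripper's body presses on something with over 40 N, if the wrist force passes 120 N, or if a joint passes its speed limit or range.

ROBOT

A 6-joint arm with a two-finger parallel gripper is mounted at the origin on the work surface. World frame = base frame: x ahead of the robot, y to its left, z up, the work surface at z = 0. Lengths are in m, angles in rad, forces in N, time in s.
With the tool pointing down it reaches from about 0.275 to 0.725 m from the base axis. Payload 5.6 kg.
Tool frame: the origin (TCP) lies midway between the tips of the shut fingers; the grasp point (between the pads) lies arm.tcp_to_grasp behind it (arm.tcp_to_grasp is the distance from the TCP to the grasp point, in m); z points along the fingers, y is the direction in which the jaws open and shut (so a half turn about z gives the same grasp; the last joint's range is limited). The gripper opens to 85 mm and grips with 20 to 120 N. Pads are 22 mm wide; open, the fingers measure 114 mm over their backs; the gripper's body (76 mm by 85 mm) begins 54 mm behind the grasp point. The pads swing forward as they close: fully open they stand 13 mm farther back than shut.
Start: joints at [1.471, 0.255, 0.108, 0, -1.424, -0.285], TCP at [0.206, 0.51, 0.231] pointing down, gripper open.
Joint ranges: [-2.95, 2.95], [-1.21, 1.97], [-1.09, 1.5], [-2.87, 1.71], [-2.94, -0.07], [-3.05, 3.05]. Speed limits (rad/s): [2.57, 2.57, 3.14, 3.14, 3.14, 3.14].

INTERFACE

Orientations are given as a unit quaternion [w, x, y, z].
In Python, from rig import arm, imaging, spot_in, trace, tip_of gives the robot as it stands. The module is installed in compiled form; this text tells all that it offers. Calls block until the motion is done:
- arm.move_pose(position, orientation): joint-space move of the TCP to a pose.
- arm.move_straight(position, feed=0.15, orientation=None, until_force=None): straight line of the TCP; orientation=None keeps the orientation; feed is the mean speed in m/s. With until_force (N) it stops when the force on the tool has changed by that much, and returns True; else False.
- arm.move_joints(angles): joint-space move.
- arm.command_gripper(opening, force=None): opening from 0.0 (shut) to 1.0 (fully open); force is the grip in N (None keeps the last); returns when the fingers have stopped.
- arm.wait(seconds).
- arm.inverse_kinematics(position, orientation): joint angles nearest the present ones, or None.
- imaging.capture(name): name is "scene" or "top"; returns the picture (480x640x3 uint8, red, green, blue); there is no depth.
- imaging.get_calibration(name): a dict with "fx", "fy", "cx", "cy" (pixels), "world_to_cam" (4x4, takes a point from world to camera coordinates). Camera axes: x right, y down, z forward; pixel columns grow to the right and rows downward; lengths in m; the calibration is good to about 2 mm. A picture is of the moment at which its call begins. get_calibration takes no time and is no camera call.
A pose or a line that the arm cannot do raises arm.PlanningError and nothing moves.
- arm.finish_job(): hands the job in, once; it reports no verdict.
Trained networks look in the newest picture that a camera, given by its name, has taken for a name from the list of things; names that differ only in an ending like _2 or _b are one class to them, and where a whole thing is asked for, a point or a joint stands for the part that bears it (a point fixed in the world has none). Each returns a list of dicts, best first, with "confidence" (0 to 1); they miss things now and then, are a little off and sometimes report something else, mostly with a low value. They report only what shows in the picture. A call takes as long as a camera call. They do not tell look-alikes from the thing itself.
- spot_in(camera, thing): "pixel" ([column, row] in pixels, amid what is visible of it).
- trace(camera, thing): "pixels" (480x640 bool, what is visible of it) and "pixel" ([column, row] in pixels, amid what is visible of it).
- tip_of(camera, thing): "pixel" ([column, row] in pixels: a listed point, or the origin of a listed thing).
Readings, each from a call of its own:
- arm.read_clock(): time.
- arm.read_q(): joint angles.
- arm.read_dq(): joint speeds.
- arm.read_effort(): joint torques, N m.
- arm.read_tcp_pos(): TCP position.
- arm.read_tool_rot(): TCP orientation.
- arm.read_ft_force(): force on the tool from outside, world axes, zero at the start.
- arm.read_ft_torque(): the same for the moment, N m.
- arm.read_width(): opening from 0.0 (shut) to 1.0 (fully open).
Only numpy, scipy, OpenCV 4.12 (cv2) and the standard library are available. Lean on these libraries where they do the work, as an engineer would, in place of code of your own. Each camera call takes 0.05 s, during which the arm holds its last target.

## Working session

There is one attempt and no reset: what is moved stays moved. The work goes in short steps, each a Python script; the robot and the scene stay as the last script left them, time stands still between calls to the robot, and variables do not carry over. Pictures are saved under pics/ and viewed, and the job is handed in when it is done.

```bash
mkdir -p pics
cat > h.py <<'E'
import numpy as np, cv2
from rig import arm, imaging, spot_in, trace, tip_of
def save(n,im,s=1):
    cv2.imwrite('pics/'+n+'.png',cv2.cvtColor(im,cv2.COLOR_RGB2BGR))
def ray(cam,px,z):
    c=imaging.get_calibration(cam);T=np.array(c['world_to_cam']);R=T[:3,:3];t=T[:3,3]
    px=np.atleast_2d(np.asarray(px,float))
    d=np.c_[(px[:,0]-c['cx'])/c['fx'],(px[:,1]-c['cy'])/c['fy'],np.ones(len(px))]@R
    o=-R.T@t
    return o+d*((z-o[2])/d[:,2])[:,None]
def proj(cam,p):
    c=imaging.get_calibration(cam);T=np.array(c['world_to_cam']);q=T[:3,:3]@np.asarray(p)+T[:3,3]
    return np.array([c['fx']*q[0]/q[2]+c['cx'],c['fy']*q[1]/q[2]+c['cy']])
E
python3 - <<'E'
from h import *
for c in ("top","scene"):
    im=imaging.capture(c); save(c+'0',im)
    T=np.array(imaging.get_calibration(c)['world_to_cam']);print(c,(-T[:3,:3].T@T[:3,3]).round(3))
    for t in ("line","thick_bar","thin_bar","plate"):
        for r in trace(c,t)[:4]:
            m=r['pixels'];ys,xs=np.nonzero(m);print(c,t,round(r['confidence'],2),np.round(r['pixel'],1),m.sum(),ray(c,r['pixel'],.028 if 'bar' in t else .012).round(4))
print(arm.read_clock(),arm.read_tool_rot(),arm.tcp_to_grasp)
E
```

```text
top [0.461 0.051 0.864]
top line 0.55 [388.9 200.8] 166 [[ 0.5933 -0.0592  0.012 ]]
top thick_bar 0.9 [460.3 330.2] 828 [[ 0.3703 -0.1823  0.028 ]]
top thick_bar 0.63 [431.  240.3] 872 [[ 0.5234 -0.1311  0.028 ]]
top thin_bar 0.7 [357.3 176.7] 557 [[ 0.6322 -0.0013  0.028 ]]
top thin_bar 0.54 [388.7 201.9] 112 [[ 0.5889 -0.0568  0.028 ]]
top plate 0.97 [393.8 212. ] 22675 [[ 0.5735 -0.0682  0.012 ]]
scene [ 0.822 -0.226  0.683]
scene line 0.56 [280.7 293.6] 56 [[ 0.5476 -0.0658  0.012 ]]
scene thick_bar 0.9 [235.5 306.1] 1197 [[ 0.5241 -0.1319  0.028 ]]
scene thick_bar 0.77 [203.7 211.1] 933 [[ 0.3506 -0.067   0.028 ]]
scene thick_bar 0.75 [151.7 268.8] 1147 [[ 0.3852 -0.1899  0.028 ]]
scene thick_bar 0.34 [352.5 300.8] 700 [[0.6359 0.0013 0.028 ]]
scene thin_bar 0.72 [354.3 304.6] 705 [[ 0.642  -0.0011  0.028 ]]
scene thin_bar 0.51 [321.3 229.5] 702 [[0.5117 0.0525 0.028 ]]
scene plate 0.91 [289.6 321.4] 29922 [[ 0.5913 -0.0853  0.012 ]]
scene plate 0.7 [409.7 224.9] 733 [[0.5982 0.1739 0.012 ]]
0.5 [ 7.03297619e-05  9.81548648e-01 -1.91212567e-01  8.78995274e-07] 0.0187
```

View pics/top0.png

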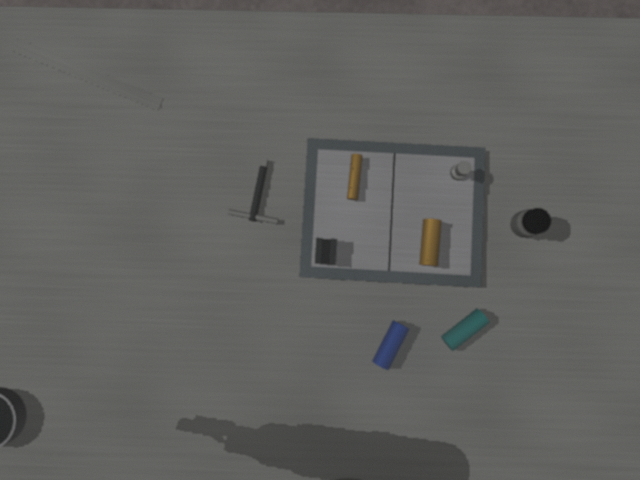

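View pics/scene0.png

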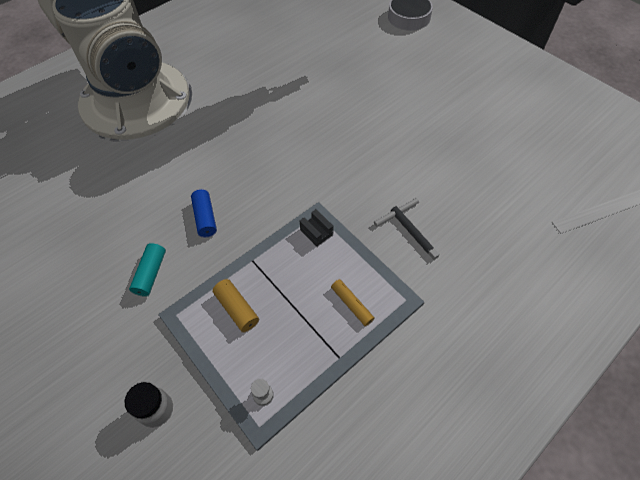

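```bash
python3 -c "
import cv2
a=cv2.imread('pics/top0.png')[110:310,290:490];cv2.imwrite('pics/crop0.png',cv2.resize(a,(600,600),interpolation=cv2.INTER_CUBIC))"
```

```text
(no output)
```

View pics/crop0.png

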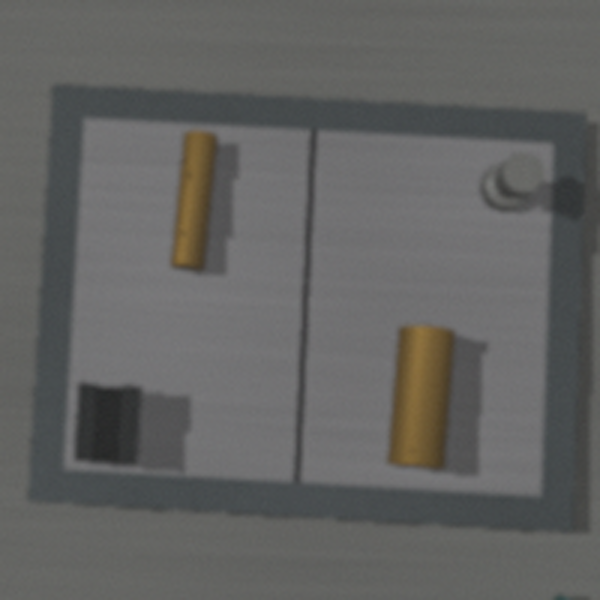

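Candidates in the top view are brass (431,240) on the plate, blue (391,345), turquoise (466,329) and thinner brass (355,177). The thick_bar is the one at (431,240): it is brass, thicker, lies on the plate and sits right of the line. The crop confirms it. Next I measure the line and bar precisely.

```bash
cat >> h.py <<'E'
def bars(cam,im):
    """brass blobs -> list of (centre xy, axis deg, area); and line fit"""
    hsv=cv2.cvtColor(im,cv2.COLOR_RGB2HSV)
    m=((hsv[...,0]>10)&(hsv[...,0]<32)&(hsv[...,1]>110)).astype(np.uint8)
    n,l,s,c=cv2.connectedComponentsWithStats(m)
    out=[]
    for i in range(1,n):
        if s[i,4]<200: continue
        ys,xs=np.nonzero(l==i); P=ray(cam,np.c_[xs,ys],.028)[:,:2]
        r=cv2.minAreaRect((P*1e4).astype(np.float32)); 
        q=P.mean(0); w,v=np.linalg.eigh(np.cov((P-q).T)); d=v[:,1]*np.sign(v[0,1])
        out.append((q,np.degrees(np.arctan2(d[1],d[0])),np.array(r[1])/1e4,s[i,4],c[i]))
    return sorted(out,key=lambda o:-o[3])
def linefit(cam,im,a=(.685,-.058),b=(.49,-.068)):
    # sample profiles across nominal line at z=.012
    g=im.astype(float).mean(2); a=np.array(a);b=np.array(b)
    d=(b-a)/np.linalg.norm(b-a); n=np.array([-d[1],d[0]]); pts=[]
    for t in np.linspace(.06,.94,80):
        s=np.arange(-.012,.0121,.0003); W=a+(b-a)*t+s[:,None]*n
        px=np.array([proj(cam,[*w,.012]) for w in W]).astype(np.float32)
        p=cv2.remap(g.astype(np.float32),px[:,0].reshape(-1,1),px[:,1].reshape(-1,1),cv2.INTER_LINEAR)[:,0]
        w=np.clip(np.median(p)*.9-p,0,None)
        if w.max()<15: continue
        k=abs(s-s[w.argmax()])<.004
        pts.append(a+(b-a)*t+n*(w*s*k).sum()/(w*k).sum())
    pts=np.array(pts,np.float32)
    v=cv2.fitLine(pts,cv2.DIST_HUBER,0,.0005,.0005).ravel()
    d=v[:2]*np.sign(v[0]); res=np.std((pts-v[2:])@np.array([-d[1],d[0]]))
    return v[2:],d,len(pts),res
def report(cam,im,**k):
    p,d,n,r=linefit(cam,im,**k); print(cam,'line',p.round(4),'deg',np.degrees(np.arctan2(d[1],d[0])).round(2),n,r)
    for q,ang,sz,A,c in bars(cam,im):
        print('  bar',q.round(4),'off',round(float((q-p)@np.array([-d[1],d[0]])),4),'along',round(float((q-p)@d),4),'deg',round(ang,2),sz.round(4),A,c.round(1))
    return p,d
E
python3 - <<'E'
from h import *
for c in ("top","scene"):
    im=cv2.cvtColor(cv2.imread(f'pics/{c}0.png'),cv2.COLOR_BGR2RGB)
    for uv in ([394.3,153.3],[389,270.7]) if c=='top' else ([253,261],[339,357]): print(ray(c,uv,.012).round(4))
    try: report(c,im)
    except Exception as e: print(e)
E
```

```text
[[ 0.6793 -0.0677  0.012 ]]
[[ 0.4692 -0.0611  0.012 ]]
time passes only in moves, steps and waits
[[ 0.4735 -0.0616  0.012 ]]
[[ 0.6802 -0.0685  0.012 ]]
time passes only in moves, steps and waits
```

```bash
sed -i 's/imaging.get_calibration(cam)/cal(cam)/; s/a=(.685,-.058),b=(.49,-.068)/a=(.4735,-.0616),b=(.680,-.0685)/' h.py
cat >> h.py <<'E'
from functools import lru_cache
@lru_cache
def cal(cam): return imaging.get_calibration(cam)
E
python3 - <<'E'
from h import *
for c in ("top","scene"):
    im=cv2.cvtColor(cv2.imread(f'pics/{c}0.png'),cv2.COLOR_BGR2RGB)
    report(c,im)
E
```

```text
top line [ 0.5768 -0.0639] deg -1.89 80 0.00014383195
  bar [ 0.5208 -0.1292] off -0.0671 along -0.0538 deg -4.41 [0.0279 0.0795] 726 [429.9 241.8]
  bar [0.6336 0.0043] off 0.07 along 0.0545 deg -5.25 [0.0151 0.0788] 372 [354.1 175.9]
scene line [ 0.5618 -0.0651] deg -1.91 80 0.00010982875
  bar [ 0.5217 -0.1312] off -0.0674 along -0.0379 deg -4.84 [0.0309 0.092 ] 1151 [235.  304.9]
  bar [ 0.637  -0.0007] off 0.0669 along 0.073 deg -5.06 [0.0195 0.0816] 660 [352.2 302.3]
```

```bash
cat >> h.py <<'E'
from scipy.spatial.transform import Rotation as Ro
D=np.array([np.cos(np.radians(-1.9)),np.sin(np.radians(-1.9))]); N=np.array([-D[1],D[0]]); L0=np.array([.5768,-.0642])
def quat(sgn,deg=-1.9):
    y=sgn*np.array([np.cos(np.radians(deg)),np.sin(np.radians(deg)),0]);z=np.array([0,0,-1.]);x=np.cross(y,z)
    q=Ro.from_matrix(np.c_[x,y,z]).as_quat(); return [float(v) for v in (q[3],*q[:3])]
def at(along,off,z): return [*(L0+along*D+off*N),z]
E
python3 - <<'E'
from h import *
for s in (1,-1):
    j=arm.inverse_kinematics(at(-.053,-.117,.16),quat(s)); print(s,None if j is None else np.round(j,2))
q=np.array(arm.read_q());best=None
for s in (1,-1):
    j=arm.inverse_kinematics(at(-.053,-.117,.16),quat(s))
    if j is not None and (best is None or abs(j[5])<abs(best[1][5])): best=(s,j)
s=best[0]; print('use',s)
arm.command_gripper(0.5)
arm.move_pose(at(-.053,-.117,.16),quat(s))
print(arm.read_clock(),arm.read_tcp_pos(),arm.read_width())
print(arm.move_straight(at(-.053,-.117,.035),feed=.1,until_force=8))
print(arm.read_clock(),arm.read_ft_force())
save('s1',imaging.capture('scene'))
E
```

```text
1 None
-1 [-0.05  0.29 -0.03  0.   -1.25  0.01]
use -1
3.675 [ 0.52028036 -0.17873323  0.16011891] 0.5007585894445483
False
5.075 [ 0.97724182 -0.28421895  0.59642312]
```

View pics/s1.png

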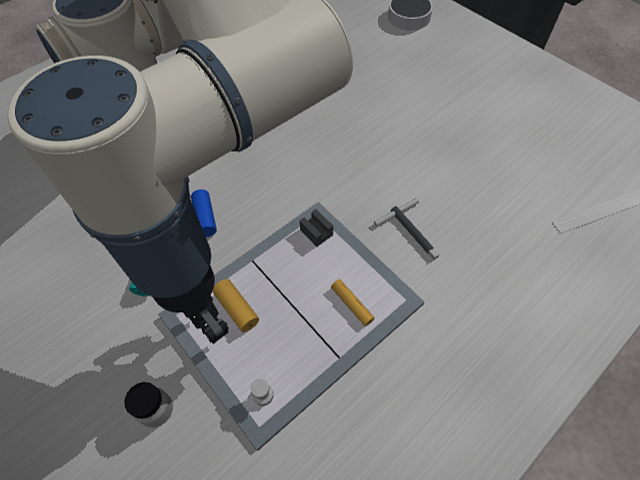

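The picture shows the fingers behind the bar at about (213,325), clear of everything. Next I lower them and push to just short of the line.

Run:
```python
from h import *
print(arm.move_straight(at(-.053,-.117,.017),feed=.05,until_force=6))
arm.move_straight(at(-.053,-.102,.017),feed=.03)
print(arm.move_straight(at(-.053,-.034,.017),feed=.025,until_force=15))
print(arm.read_clock(),arm.read_ft_force(),arm.read_tcp_pos())
for c in ('scene','top'):
    im=imaging.capture(c); save(c+'2',im); report(c,im)
```

```text
False
False
9.15 [ 0.07463341 -0.21195766 -0.34076417] [ 0.52266248 -0.09647259  0.01697588]
scene line [ 0.57   -0.0658] deg -1.38 67 0.0021422852
  bar [ 0.637  -0.0007] off 0.0667 along 0.0654 deg -5.05 [0.0195 0.0816] 659 [352.2 302.3]
  bar [ 0.5425 -0.0652] off 0.0 along -0.0276 deg -15.55 [0.0287 0.0749] 400 [278.1 286.8]
top line [ 0.5922 -0.0587] deg -6.46 53 0.0028386284
  bar [0.6492 0.0031] off 0.0678 along 0.0498 deg -6.22 [0.0155 0.0471] 225 [355.  167.1]
```

View pics/scene2.png

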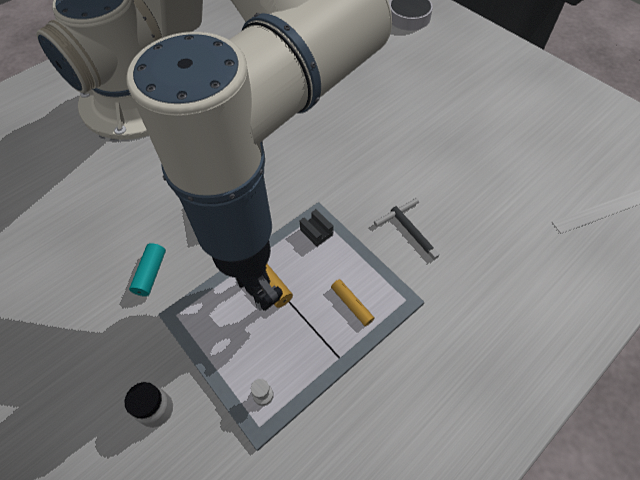

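View pics/top2.png

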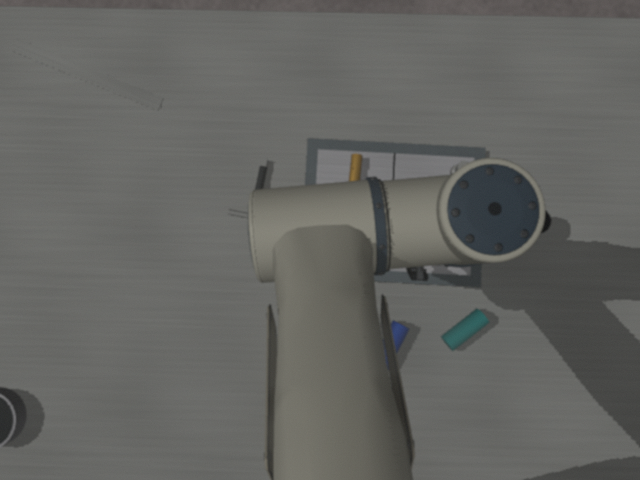

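The bar end is at about (285,292), near the line. I back off for a clear view.

```bash
cat >> h.py <<'E'
def report2(cam,im,clip=None):
    p,d=L0,D
    for q,ang,sz,A,c in bars(cam,im):
        print(cam,'bar',q.round(4),'off',round(float((q-p)@N),4),'along',round(float((q-p)@d),4),'ddeg',round(ang+1.9,2),sz.round(4),A)
E
python3 - <<'E'
from h import *
arm.move_straight(at(-.053,-.045,.017),feed=.03)
arm.move_straight(at(-.053,-.125,.017),feed=.15)
print(arm.read_clock())
im=imaging.capture('scene'); save('scene3',im); report2('scene',im)
cv2.imwrite('pics/c3.png',cv2.resize(im[230:370,170:390,::-1],(792,504),interpolation=cv2.INTER_CUBIC))
E
```

```text
10.45
scene bar [ 0.5261 -0.0699] off -0.0074 along -0.0505 ddeg -3.15 [0.0308 0.0922] 1058
scene bar [ 0.637  -0.0007] off 0.0655 along 0.0581 ddeg -3.18 [0.0195 0.0816] 659
```

View pics/c3.png

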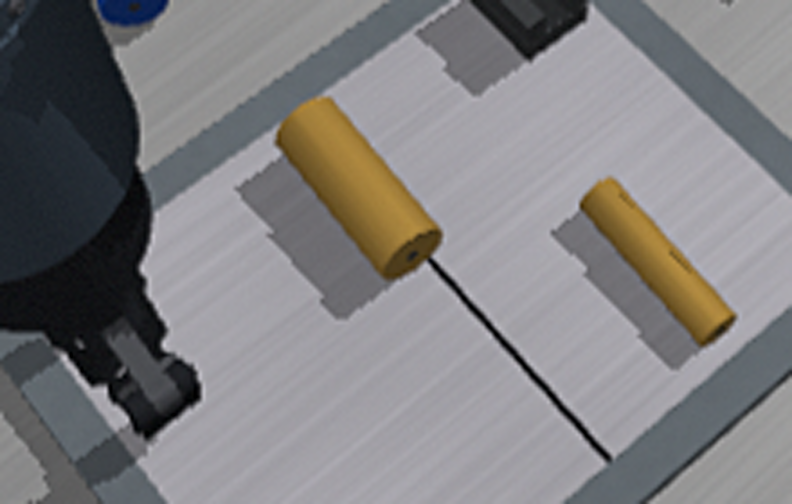

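```bash
cat >> h.py <<'E'
from scipy.optimize import minimize
def fitbar(cam,im,off0,al0,r=.016,L=.08):
    hsv=cv2.cvtColor(im,cv2.COLOR_RGB2HSV).astype(int)
    S=8
    p0=proj(cam,at(al0,off0,.028)); x0,y0=(p0-60).astype(int); 
    m=((hsv[...,0]>8)&(hsv[...,0]<34)&(hsv[...,1]>70)).astype(np.uint8)
    n,l=cv2.connectedComponents(m); 
    k=np.bincount(l[y0+50:y0+70,x0+50:x0+70].ravel(),minlength=n); k[0]=0; m=(l==k.argmax()).astype(np.float32)
    crop=m[y0:y0+120,x0:x0+120]
    T=np.array(cal(cam)['world_to_cam']);c=cal(cam)
    a=np.linspace(0,2*np.pi,48)
    def sil(v):
        off,al,dd=v; th=np.radians(-1.9+dd); u=np.array([np.cos(th),np.sin(th),0]);w=np.array([-u[1],u[0],0])
        C=np.array(at(al,off,.012+r)); P=np.vstack([C+e*L/2*u+r*(np.cos(a)[:,None]*w+np.sin(a)[:,None]*[0,0,1]) for e in(-1,1)])
        q=P@T[:3,:3].T+T[:3,3]; uv=np.c_[c['fx']*q[:,0]/q[:,2]+c['cx']-x0,c['fy']*q[:,1]/q[:,2]+c['cy']-y0]
        h=cv2.convexHull((((uv+.5)*S)*16).round().astype(np.int32))
        M=np.zeros((120*S,120*S),np.uint8); cv2.fillPoly(M,[h-8],255,shift=4)
        return cv2.resize(M,(120,120),interpolation=cv2.INTER_AREA)/255.
    f=lambda v:np.abs(sil([v[0]/1e3,v[1]/1e3,v[2]])-crop).sum()
    b=None
    for dd in(-3,0,3):
        s=minimize(f,[off0*1e3,al0*1e3,dd],method='Nelder-Mead',options=dict(initial_simplex=np.array([[off0*1e3,al0*1e3,dd],[off0*1e3+4,al0*1e3,dd],[off0*1e3,al0*1e3+4,dd],[off0*1e3,al0*1e3,dd+3]])))
        if b is None or s.fun<b.fun:b=s
    print(cam,'off,along mm, ddeg',b.x.round(2),'resid px',round(b.fun,1),'of',crop.sum())
    return b.x
E
python3 - <<'E'
from h import *
rd=lambda n:cv2.cvtColor(cv2.imread(f'pics/{n}.png'),cv2.COLOR_BGR2RGB)
fitbar('top',rd('top0'),-.067,-.055);fitbar('scene',rd('scene0'),-.067,-.055);fitbar('scene',rd('scene3'),-.0074,-.05)
fitbar('top',rd('top0'),.068,.056,r=.01);fitbar('scene',rd('scene0'),.068,.058,r=.01)
E
```

```text
top off,along mm, ddeg [-66.86 -54.31  -1.61] resid px 79.2 of 818.0
scene off,along mm, ddeg [-68.68 -53.07  -2.47] resid px 68.2 of 1177.0
scene off,along mm, ddeg [ -7.12 -50.66  -2.73] resid px 63.3 of 1096.0
top off,along mm, ddeg [70.1  55.19 -2.54] resid px 72.3 of 461.0
scene off,along mm, ddeg [67.83 55.18 -3.02] resid px 47.8 of 692.0
```

Run:
```python
from h import *
print(Ro.from_quat(np.roll(arm.read_tool_rot(),-1)).as_matrix().round(3))
arm.move_straight(at(-.053,-.125,.16),feed=.2)
q=list(arm.read_q()); q[0]-=.9; arm.move_joints(q)
print(arm.read_clock())
for c,i in (('scene','scene4'),('top','top4')):
    im=imaging.capture(c); save(i,im); fitbar(c,im,-.007,-.05); fitbar(c,im,.069,.055,r=.01)
cv2.imwrite('pics/c4.png',cv2.resize(im[130:290,290:490,::-1],(750,600),interpolation=cv2.INTER_CUBIC))
```

```text
[[-0.033 -0.999 -0.   ]
 [-0.999  0.033  0.   ]
 [-0.     0.    -1.   ]]
13.1167
scene off,along mm, ddeg [ -7.24 -50.4   -2.62] resid px 63.8 of 1096.0
scene off,along mm, ddeg [67.68 55.41 -2.82] resid px 46.6 of 693.0
top off,along mm, ddeg [ -5.1  -51.47  -1.46] resid px 81.2 of 804.0
top off,along mm, ddeg [70.05 54.14 -2.51] resid px 73.3 of 460.0
```

View pics/c4.png

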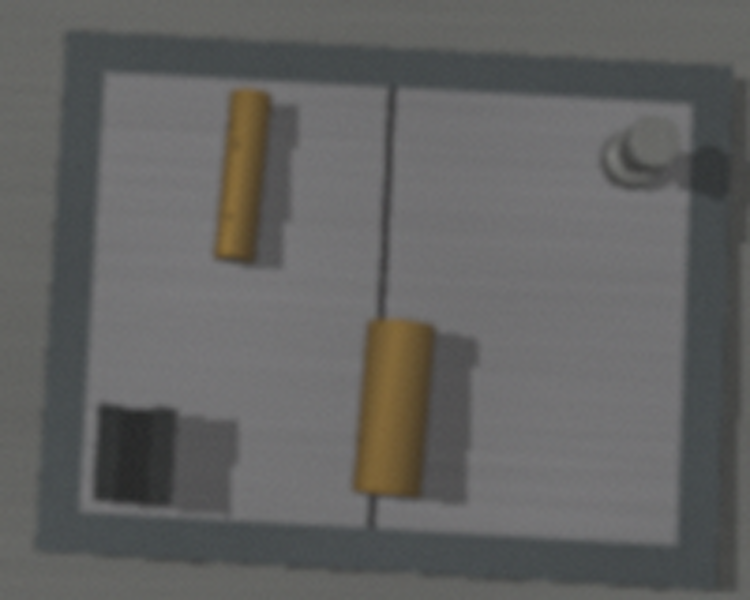

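The line runs (392,85)–(371,525) in this crop. The bar has stopped about 5.6 mm short of it, and is yawed about 2° (own-line offsets: top −5.4 mm, scene −5.8 mm). I'll finish with the fingertips on top. A tip travel of 2×5.6 mm with a +2.2° turn should remove both errors.

Run:
```python
from h import *
s=-1; q0=quat(s,-4.1)
arm.move_pose(at(-.051,-.0084,.10),q0)
arm.move_straight(at(-.051,-.0084,.056),feed=.1)
f0=np.array(arm.read_ft_force())
hit=arm.move_straight(at(-.051,-.0084,.034),feed=.012,until_force=5)
print(hit,arm.read_tcp_pos(),np.array(arm.read_ft_force())-f0,arm.read_clock())
z=float(arm.read_tcp_pos()[2])
if hit:
    print(arm.move_straight(at(-.051,.0028,z),feed=.008,orientation=quat(s,-1.9),until_force=20))
    print(arm.read_tcp_pos(),np.array(arm.read_ft_force())-f0)
    arm.wait(.3)
    arm.move_straight(at(-.051,.0028,z+.012),feed=.015)
    arm.move_straight(at(-.051,.0028,.16),feed=.2)
    q=list(arm.read_q()); q[0]-=.9; arm.move_joints(q)
print(arm.read_clock())
for c,i in (('scene','scene5'),('top','top5')):
    im=imaging.capture(c); save(i,im); fitbar(c,im,0,-.05); fitbar(c,im,.069,.055,r=.01)
cv2.imwrite('pics/c5.png',cv2.resize(im[130:290,290:490,::-1],(750,600),interpolation=cv2.INTER_CUBIC))
```

```text
True [ 0.52554236 -0.07111869  0.04206929] [-0.27112685  1.07126233  3.50996817] 17.0333
False
[ 0.52613017 -0.05966922  0.04210839] [ 1.91992653 -0.55295301  2.57420272]
22.2167
scene off,along mm, ddeg [ -1.89 -50.19  -2.2 ] resid px 63.6 of 1093.0
scene off,along mm, ddeg [67.87 55.44 -3.  ] resid px 47.8 of 692.0
top off,along mm, ddeg [  0.46 -50.83  -2.67] resid px 90.8 of 793.0
top off,along mm, ddeg [69.96 54.59 -2.61] resid px 71.5 of 462.0
```

View pics/c5.png

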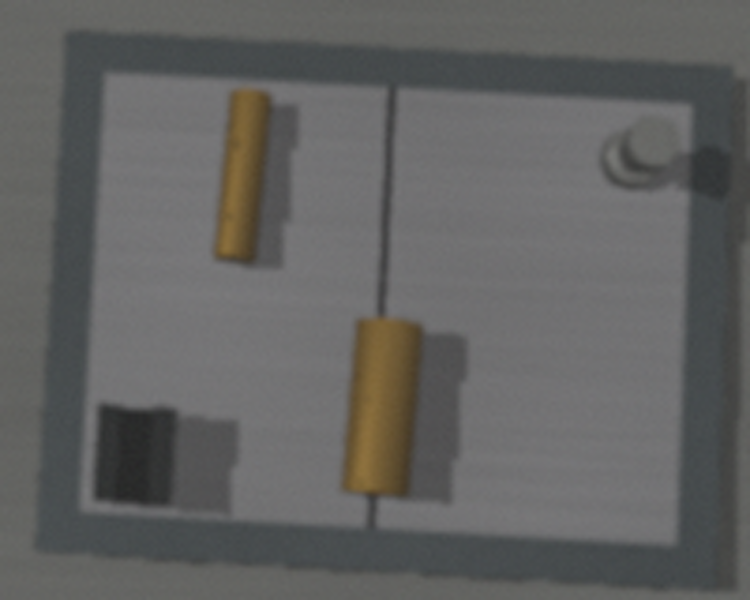

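View pics/scene5.png

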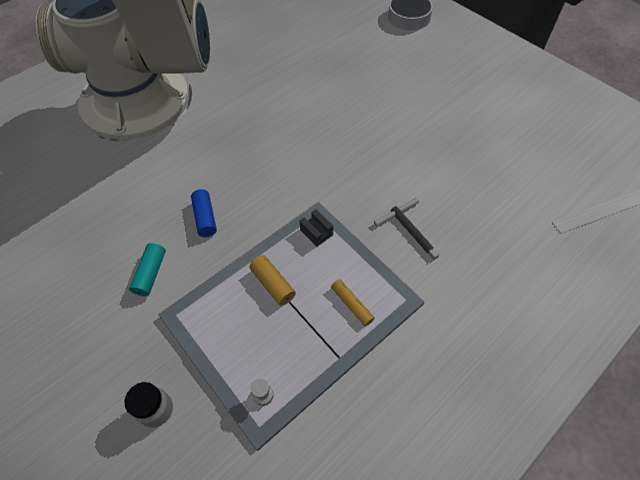

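The bar lies on the line, which comes out under the middle of its end face at about (290,302). The thin bar (352,302), vee block, plug, key, jar and look-alikes are where they were, and the arm is clear. I hand in.

Run:
```python
from h import *
arm.finish_job(); print('ok')
```

```text
the job is handed in; nothing more can be done
ok
```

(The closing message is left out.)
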